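Clear the filter magazine into its storage case

ROBOT

A 6-joint arm with a two-finger parallel gripper is mounted at the origin on the work surface. World frame = base frame: x ahead of the robot, y to its left, z up, the work surface at z = 0. Lengths are in m, angles in rad, forces in N, time in s.
With the tool pointing down it reaches from about 0.4 to 0.825 m from the base axis. Payload 7 kg.
Tool frame: the origin (TCP) lies at the centre of the arm's flange, where the gripper is bolted on; the fingertips stand 178 mm ahead of it and the grasp point (between the pads) lies 159 mm ahead of it; z points along the fingers, y is the direction in which the jaws open and shut (so a half turn about z gives the same grasp; the last joint's range is limited). The gripper opens to 88 mm and grips with 3 to 60 N. Pads are 19 mm wide; open, the fingers measure 130 mm over their backs; the gripper's body (78 mm by 193 mm) begins 47 mm behind the grasp point.
Start: joints at [1.515, 0.359, 0.012, 0, -1.224, -0.288], TCP at [0.228, 0.635, 0.405] pointing down, gripper open.
Joint ranges: [-3.07, 3.07], [-1.43, 2.12], [-1.02, 1.25], [-3.03, 1.67], [-3.05, -0], [-3.03, 3.03]. Speed limits (rad/s): [2.39, 2.39, 3.01, 3.14, 3.14, 3.14].

INTERFACE

Orientations are given as [roll, pitch, yaw] about the fixed x, y, z axes, in that order (R = Rz(yaw) Ry(pitch) Rx(roll)).
In Python, from station import * gives the robot as it stands.
- The arm moves only by the tool send_rows, never from a script. Its argument "motion" is a list of rows, each an object with "offset": the shift along the tool's x, y, z in cm, a list of three; "turn": the turn about the tool's z in degrees. In form: [{"offset": [x, y, z], "turn": turn}, ...]. A call has 1 to 8 rows; each row is the pose to reach, as a shift and turn from the pose commanded when the call began, along the tool's axes at that moment; what a row does not reach only later rows make up. A row lasts 1/10 s, in which the tool goes at most 50 mm and 8.59 degrees, less where a joint would pass 70% of its speed; a pose out of reach is approached as far as the arm can. A call with a gripper value outside its range is refused whole. "hand" is the opening, from -1 (shut) to 1 (fully open), set as the call begins (left out, the last holds). The fingers move at their own pace and stop on an object; "squeeze" is the grip in N (left out, the last holds). Time passes only in rows, so rows that repeat a pose let the fingers close. It gives the time, the measured TCP pose, the force and the opening at its end, in the units of the state.
- get_state(): the state, without advancing time (a new reading comes with each control period).
- grab_frame(name): name is "scene" or "top"; returns a dict with "frame" (480x640x3 uint8, blue, green, red), "range_z" (480x640 float32, m along the optical axis (not along the pixel's ray), 0 where there is no reading), "vertical_fov" (degrees; the focal length in pixels is half the picture's height over the tangent of half this angle, whatever the lens; pixels are square), "cx", "cy" (the principal point, pixels), "cam_to_world" (4x4, takes a point from camera to world coordinates). Camera axes: x right, y up, looking along -z (the intrinsics and any distortion apply to the point x, -y, -z); pixel columns grow to the right and rows downward; lengths in m; the calibration is good to about 2 mm. A picture is of the moment at which its call begins.
- job_done(): hands the job in, once; it reports no verdict.
The state is a dict: "t": time; "q": joint angles; "qd": joint speeds; "joint_efforts": joint torques, N m; "eef_pos": TCP position; "ee_rot": TCP orientation; "force": force on the tool from outside, world axes, zero at the start; "moment": the same for the moment, N m; "width": finger opening in m.
Only numpy, scipy, OpenCV 4.12 (cv2) and the standard library are available. Lean on these libraries where they do the work, as an engineer would, in place of code of your own. Each camera call takes 0.05 s, during which the arm holds its last target. There are 200 camera calls.

TASK

Empty the microscope's filter magazine: fold its front door down, draw every filter module out forwards from under the roof and put them all in the grey storage case. Then press the case's lid down until it snaps fully shut and fold the magazine's door back up until it is fully shut, leaving the other things on the bench where they are.

Things in the scene. Friction and masses are not known exactly. Their poses are not given: they have to be found in the camera images.
- magazine: White filter magazine fixed to the bench, 284 mm wide (y), 150 deep (x), 118 high. Origin on the bench under the middle of the inner face of its closed front door; x points into the magazine, y along the door, z up. A shelf at z = 60 mm has four places at y = -99, -33, 33, 99 mm, any of them may be empty.
- mag_roof (a point): Middle of the front edge of the magazine's roof, on its top face: x = 44 mm, z = 118 mm from the magazine's origin, same axes. The roof is 8 mm thick and reaches to the back. Under it each place is a niche 46 mm wide, 50 mm high and 46 mm deep between 20 mm partitions, open only towards the door. The 44 mm of shelf between door and roof is open above.
- door (a joint): Front door of the magazine, panel 280 x 62 x 8 mm, hinged along its lower edge. 0 = shut (upright); grows as it folds down towards the magazine's -x; stops at 1.5 rad, nearly level, inner face just below the shelf. Stiff hinge (0.2 N m): it stays where it is left; about 4 N at the handle moves it.
- door_handle (a point): Centre of the door's handle, a steel barrel 28 mm long, 16 mm thick, parallel to the hinge, on a 10 mm wide neck 25 mm beyond the middle of the door's free edge (when shut it stands above the door, 137 mm over the bench). It can be pinched on its two ends from above; the door then turns within the grip. 87 mm from the hinge line; when shut, 4 mm to -x of it.
- door_hinge (a point): Middle of the door's hinge line, 50 mm above the bench, along the magazine's y axis.
- case: Grey storage case fixed to the bench, outside 124 mm (x) x 236 mm (y) x 56 mm high, walls and floor 5 mm, one open compartment. Origin on the bench under its centre. The lid is hinged along the rim on its +x side; a small catch sticks out 22 mm at the middle of its -x side.
- lid (a joint): Lid of the case, a plate 124 x 236 x 6 mm. 0 = fully shut on the rim; grows as it opens, stops at 1.75 rad (leaning a little back past upright), near where it starts. Pushed forward past upright it falls by itself and rests ajar on its snap catch at about 0.09 rad; pressed down from there with 10 to 15 N near the front edge it snaps shut and stays shut.
- lid_tab (a point): Middle of the outer face of the lid's front tab (40 mm wide, sticking out 11 mm beyond the middle of the lid's free edge), 129 mm from the hinge line.
- lid_hinge (a point): Middle of the lid's hinge line, on the case's +x rim, 56 mm above the bench, along the case's y axis.
- module1_grip (a point): Filter module, about 0.15 kg (all alike; two or three of four are present): steel grip plate 38 mm (x) x 14 (y) x 40 high with a black cube 41 x 40 x 44 mm at its rear. Point: centre of the plate, 20 mm above the underside; x points to the cube (plate -19 to 19 mm, cube 19 to 60), z up as it stands. At first the cube is in a niche, the plate in the open strip, its centre 25 mm behind the door.
- module2_grip (a point): Filter module, about 0.15 kg (all alike; two or three of four are present): steel grip plate 38 mm (x) x 14 (y) x 40 high with a black cube 41 x 40 x 44 mm at its rear. Point: centre of the plate, 20 mm above the underside; x points to the cube (plate -19 to 19 mm, cube 19 to 60), z up as it stands. At first the cube is in a niche, the plate in the open strip, its centre 25 mm behind the door.
- module3_grip (a point): Filter module, about 0.15 kg (all alike; two or three of four are present): steel grip plate 38 mm (x) x 14 (y) x 40 high with a black cube 41 x 40 x 44 mm at its rear. Point: centre of the plate, 20 mm above the underside; x points to the cube (plate -19 to 19 mm, cube 19 to 60), z up as it stands. At first the cube is in a niche, the plate in the open strip, its centre 25 mm behind the door.
- module4_grip (a point): Filter module, about 0.15 kg (all alike; two or three of four are present): steel grip plate 38 mm (x) x 14 (y) x 40 high with a black cube 41 x 40 x 44 mm at its rear. Point: centre of the plate, 20 mm above the underside; x points to the cube (plate -19 to 19 mm, cube 19 to 60), z up as it stands. At first the cube is in a niche, the plate in the open strip, its centre 25 mm behind the door.
- reagent: Bystander: amber reagent bottle, 72 mm across, 150 mm high, origin under its centre. Leave it alone.
- carton: Bystander: white carton 75 x 130 x 65 mm, origin under its centre. Leave it alone.
- objective_pot: Bystander: black objective pot, 48 mm across, 55 mm high, origin under its centre. Leave it alone.
- dish: Bystander: flat glass dish, 84 mm across, 14 mm high, origin under its centre. Leave it alone.

How it is judged:
On the way, in this order (a step that is already met when the one before it is completed fails the run):
1. the magazine's door is folded down (past 1.3 rad) (value of joint door above 1.3 rad), for 0.2 s.
2. every module present is inside the storage case (x of module1_grip in the frame of case between -0.06 and 0.06 m and y of module1_grip in the frame of case between -0.115 and 0.115 m and z of module1_grip in the frame of case between 0 and 0.05 m and x of module2_grip in the frame of case between -0.06 and 0.06 m and y of module2_grip in the frame of case between -0.115 and 0.115 m and z of module2_grip in the frame of case between 0 and 0.05 m and x of module3_grip in the frame of case between -0.06 and 0.06 m and y of module3_grip in the frame of case between -0.115 and 0.115 m and z of module3_grip in the frame of case between 0 and 0.05 m and x of module4_grip in the frame of case between -0.06 and 0.06 m and y of module4_grip in the frame of case between -0.115 and 0.115 m and z of module4_grip in the frame of case between 0 and 0.05 m), for 0.2 s.
At the end, for the whole second after the job is handed in: Every module present lies inside the storage case, the lid is snapped shut (within 0.03 rad) and the magazine's door is shut (within 0.06 rad) (all of step 2 and value of joint lid below 0.03 rad and value of joint door below 0.06 rad and linear speed of each of module1, module2, module3, module4 below 0.02 m/s); the robot touches nothing.
It fails at once if the amber bottle is disturbed (moved more than 30 mm) (distance of reagent from where it was at the start of the episode above 0.03 m).
It fails at once if the white carton is disturbed (moved more than 30 mm) (distance of carton from where it was at the start of the episode above 0.03 m).
It fails at once if the black pot is disturbed (moved more than 30 mm) (distance of objective_pot from where it was at the start of the episode above 0.03 m).
It fails at once if the glass dish is disturbed (moved more than 30 mm) (distance of dish from where it was at the start of the episode above 0.03 m).
Of module1, module2, module3, module4 only 2 to 3 are there at a start; the rules pass over those that are not, and their reading is None.
At some moment in a run one of module1, module2, module3, module4 may be knocked a few centimetres aside while the robot is not near it.
Once in a run the grip may slacken for a moment while it holds something.
It also fails if it takes over 210 s, if anything falls off the work surface, if the arm or the gripper's body presses on something with over 40 N, if the wrist force passes 120 N, or if a joint passes its speed limit or range.

## Working session

There is one attempt and no reset: what is moved stays moved. The work goes in short steps, Python scripts to look and compute and a tool call to move; the robot and the scene stay as the last step left them, time stands still between calls to the robot, and variables do not carry over. Pictures are saved under pics/ and viewed, about 12 in all and at most 16, crops included, and the job is handed in when it is done.

Besides the shell and the picture viewer there is one more tool, called after "Call:" by a JSON object that holds its "fn" and its "kwargs", one argument or row to a line. send_rows: Moves the arm, as the interface text tells. Its arguments: {"type":"object","properties":{"motion":{"type":"array"},"hand":{"type":"number"},"squeeze":{"type":"number"}},"required":["motion"]}

```bash
ls; mkdir -p pics; python3 - <<'E'
from station import *
import cv2
s=get_state();print(s)
for n in("scene","top"):
    f=grab_frame(n);cv2.imwrite(f"pics/{n}0.png",f["frame"]);print(n,f["vertical_fov"],f["cx"],f["cy"],f["cam_to_world"],[k for k in f],(f["range_z"]>0).mean())
E
```

```text
pics
{'t': 0.0, 'q': array([ 1.51509415e+00,  3.59378507e-01,  1.10496984e-02, -3.60511380e-04,
       -1.22409092e+00, -2.88117694e-01]), 'qd': array([ 0.00159456,  0.00163218,  0.00110547,  0.0003209 , -0.00175905,
       -0.00206924]), 'joint_efforts': array([ 1.10813248e-04, -5.82710302e+01,  2.93079096e+01,  6.99776977e+00,
        7.21077886e-03, -1.57907593e-04]), 'eef_pos': array([0.22745485, 0.63531045, 0.403722  ]), 'ee_rot': array([ 3.13993986e+00, -1.36399687e-04, -3.43942533e-01]), 'force': array([-0.41279271, -0.573235  , -0.36688029]), 'moment': array([ 0.04708   , -0.00742565, -0.03851095]), 'width': 0.08788789225941934}
scene 56.717625725458646 323.631693157784 241.4455455004494 [[ 0.99423714 -0.06984419  0.0813283   0.65151637]
 [ 0.10702454  0.60291198 -0.79059654 -0.9317167 ]
 [ 0.00618477  0.79474457  0.60691253  0.83297443]
 [ 0.          0.          0.          1.        ]] ['frame', 'range_z', 'vertical_fov', 'cx', 'cy', 'cam_to_world'] 0.9960872395833333
top 42.31612298092336 326.88504432812965 245.56219634741345 [[-0.02342378  0.99697301 -0.07413592  0.44773774]
 [-0.99970516 -0.02383335 -0.00464467 -0.01036116]
 [-0.00639752  0.07400527  0.99723733  1.62378196]
 [ 0.          0.          0.          1.        ]] ['frame', 'range_z', 'vertical_fov', 'cx', 'cy', 'cam_to_world'] 0.9959016927083333
```

View pics/scene0.png

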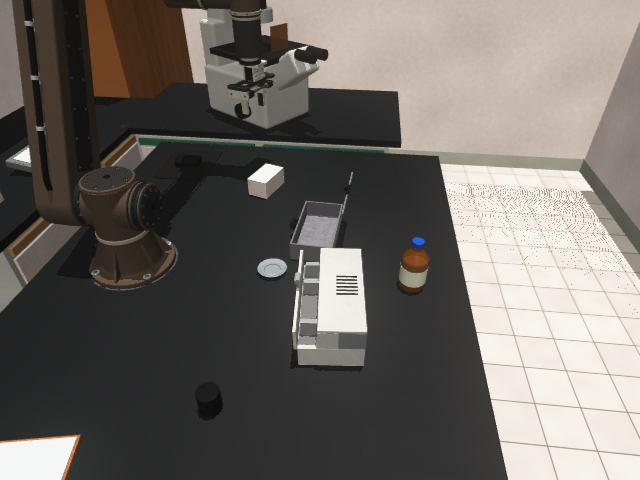

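View pics/top0.png

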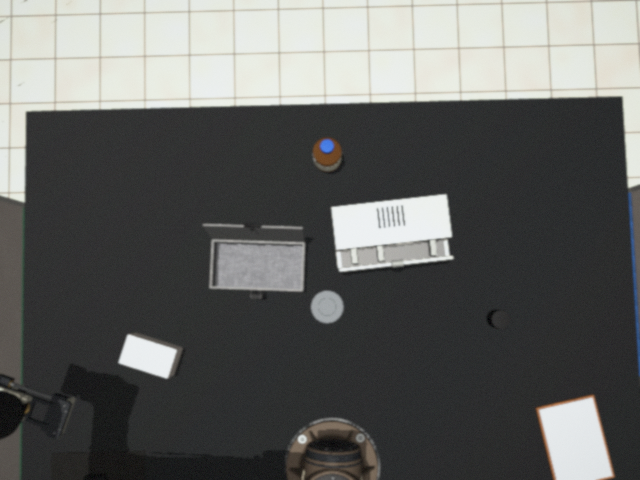

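The top view shows the magazine (331–452, 195–272), with three grip plates at about (354,256), (380,254) and (433,247), so the third place is empty. The case is at (209–305, 238–292) with its lid open on the far side. The dish is at (327,307), the bottle at (327,153) and the pot at (498,319).

```bash
cat > h.py <<'E'
from station import *
import numpy as np, cv2
def cloud(n,f=None):
    f=f or grab_frame(n); D=f["range_z"]; F=240/np.tan(np.radians(f["vertical_fov"]/2))
    v,u=np.mgrid[0:480,0:640]
    P=np.stack([(u-f["cx"])*D/F,-(v-f["cy"])*D/F,-D,np.ones_like(D)],-1)@f["cam_to_world"].T
    return f["frame"],P[...,:3],D>0
def ray(f,u,v,z):
    F=240/np.tan(np.radians(f["vertical_fov"]/2)); T=f["cam_to_world"]
    d=T[:3,:3]@[(u-f["cx"])/F,-(v-f["cy"])/F,-1]; o=T[:3,3]
    return o+d*(z-o[2])/d[2]
def rect(P,m):
    r=cv2.minAreaRect((P[m][:,:2]*1000).astype(np.float32)); return np.round(r[0],1),np.round(r[1],1),round(r[2],2),int(m.sum())
E
python3 - <<'E'
from h import *
for n in("scene","top"):
    I,P,ok=cloud(n); X,Y,Z=P[...,0],P[...,1],P[...,2]
    mag=ok&(X>.4)&(X<.75)&(Y<.0)&(Y>-.35)
    print(n,"table z",np.median(Z[ok&(abs(Z)<.02)]))
    print("roof",rect(P,mag&(abs(Z-.118)<.004)), np.median(Z[mag&(abs(Z-.118)<.006)]))
    print("handle",rect(P,mag&(Z>.128)))
    print("plates")
    m=(mag&(abs(Z-.1)<.004)).astype(np.uint8); k,L,S,C=cv2.connectedComponentsWithStats(m)
    for i in range(1,k):
        if S[i][4]>8: print(S[i],np.round(P[L==i].mean(0),4),rect(P,L==i)[:3])
    cs=ok&(X>.35)&(X<.8)&(Y>.02)&(Y<.4)
    print("rim",rect(P,cs&(abs(Z-.056)<.004)),"lid",rect(P,cs&(Z>.075)&(Z<.25)))
    q=P[cs&(Z>.075)&(Z<.25)]; print(q.min(0),q.max(0))
    d=ok&(X>.3)&(X<.5)&(Y<.1)&(Y>-.1)&(abs(Z-.014)<.006)
    print("dish",rect(P,d))
    b=ok&(X>.6)&(X<.95)&(Y<.1)&(Y>-.15)&(Z>.09)&(I[...,2]>I[...,0]+30); print("bottle",np.round(P[b].mean(0),3))
    pt=ok&(X>.2)&(X<.45)&(Y<-.35)&(Y>-.5)&(Z>.04);print("pot",np.round(P[pt].mean(0),3))
E
```

```text
scene table z -0.0018205385573554222
roof (array([ 587.6, -163.6]), array([158.3, 287.1]), 5.04, 3605) 0.11620809098601798
handle (array([ 511.7, -171.3]), array([14.1, 28.2]), 8.57, 77)
plates
[305 262  15   4  52] [ 0.5334 -0.07    0.0979] (array([533.6, -70.6]), array([36. , 15.5]), 7.88)
[304 279  15   5  62] [ 0.5402 -0.1349  0.0983] (array([ 539.5, -135.9]), array([34.3, 17.2]), 7.95)
[300 318  17   6  80] [ 0.5493 -0.2653  0.0983] (array([ 549.6, -265.3]), array([15.8, 36.5]), 89.54)
[317 334  50   5 126] [ 0.6256 -0.3018  0.0999] (array([ 626.5, -301.5]), array([104.3,   5.7]), 4.89)
rim (array([508.9, 175.6]), array([242.7, 147.9]), 88.38, 249) lid (array([597.2, 170.7]), array([239.3,  24.8]), 85.8, 190)
[0.57899142 0.05142583 0.07537442] [0.61290629 0.28980303 0.18759364]
dish (array([426.1,  26.6]), array([144.4,  82.9]), 53.62, 257)
bottle [ 0.691 -0.062  0.113]
pot [ 0.37  -0.438  0.052]
top table z -0.0010209061700449107
roof (array([ 588.6, -162.9]), array([159.2, 283.9]), 5.16, 3701) 0.11707589276151409
handle (array([ 536.9, -157. ]), array([ 66.5, 228.9]), 5.33, 80)
plates
[430 239   7  16  65] [ 0.5521 -0.2633  0.0996] (array([ 552.6, -263.4]), array([37.6, 14.7]), 1.22)
[377 245   7  16  69] [ 0.5396 -0.1333  0.0997] (array([ 540.7, -133.4]), array([38. , 13.8]), 4.06)
[349 248   9  16  67] [ 0.536  -0.0675  0.0994] (array([535.9, -68. ]), array([38.3, 14.6]), 10.03)
rim (array([620.3, 164.3]), array([243. , 369.2]), 82.97, 470) lid (array([638.2, 113.8]), array([161. , 337.4]), 34.94, 1356)
[0.57822305 0.02066424 0.07511097] [0.79944907 0.28944767 0.19282518]
dish (array([4.051e+02, 3.000e-01]), array([198.3, 189.5]), 3.96, 487)
bottle [ 0.676 -0.06   0.115]
pot [ 0.369 -0.433  0.053]
```

```bash
cat >> h.py <<'E'
def fr(o,yaw):
    c,s=np.cos(np.radians(yaw)),np.sin(np.radians(yaw)); o=np.array(o)
    return lambda x,y,z: np.r_[o[0]+c*x-s*y, o[1]+s*x+c*y, z]
MY,CY=5.0,-1.7
mag=fr((.5170,-.1695),MY); case=fr((.520,.175),CY)
def go(p,yaw):
    "offset (cm, tool axes) and turn that bring the grasp point to p"
    s=get_state(); R=cv2.Rodrigues(np.zeros(3))[0]
    from scipy.spatial.transform import Rotation as Ro
    R=Ro.from_euler('xyz',s["ee_rot"]).as_matrix()
    d=R.T@(np.array(p)+[0,0,.159]-s["eef_pos"])*100
    print("t",round(s["t"],1),"offset",np.round(d,2),"turn",round(np.degrees(s["ee_rot"][2])-yaw,2),"F",np.round(s["force"],1),"w",round(s["width"],4))
E
python3 - <<'E'
from h import *
go(mag(-.004,0,.20),MY)
I,P,ok=cloud("top");X,Y,Z=P[...,0],P[...,1],P[...,2]
m=ok&(X>.4)&(X<.577)&(Y>.045)&(Y<.31)&(abs(Z-.055)<.006)
k,L,S,C=cv2.connectedComponentsWithStats(m.astype(np.uint8))
for i in range(1,k):
    if S[i][4]>20: print(S[i],rect(P,L==i),P[L==i].min(0),P[L==i].max(0))
E
```

```text
t 0.2 offset [54.02 66.18  4.58] turn -24.7 F [-0.5 -0.2 -0.1] w 0.0875
[209 242  95  57 463] (array([506.9, 178. ]), array([239.1, 142. ]), 88.87, 463) [0.43569295 0.05740069 0.04905993] [0.57690278 0.2982153  0.06089644]
```

Call:
{"fn": "send_rows", "kwargs": {
  "motion": [
    {"offset":[25,30.6,2],"turn":-24.7},
    {"offset":[25,30.6,2],"turn":-24.7},
    {"offset":[25,30.6,2],"turn":-24.7},
    {"offset":[25,30.6,2],"turn":-24.7},
    {"offset":[25,30.6,2],"turn":-24.7},
    {"offset":[25,30.6,2],"turn":-24.7},
    {"offset":[25,30.6,2],"turn":-24.7},
    {"offset":[25,30.6,2],"turn":-24.7}
  ],
  "hand": 0,
  "squeeze": 30
}}

```text
t: 1.05
eef_pos: [0.3598, 0.2608, 0.3848]
ee_rot: [-3.141, -0.0, 0.088]
force: [1.5, 0.8, -0.3]
width: 0.0438
```

```bash
sed -i 's/(.520,.175)/(.520,.177)/; s/5.0,-1.7/5.0,-1.4/' h.py; python3 -c "
from h import *
go(mag(-.004,0,.20),MY)"
```

```text
t 1.1 offset [11.49 44.25  2.56] turn 0.01 F [ 1.5  0.8 -0.3] w 0.0438
```

Call:
{"fn": "send_rows", "kwargs": {
  "motion": [
    {"offset":[11.5,44.2,2],"turn":0},
    {"offset":[11.5,44.2,2],"turn":0},
    {"offset":[11.5,44.2,2],"turn":0},
    {"offset":[11.5,44.2,2],"turn":0},
    {"offset":[11.5,44.2,2],"turn":0},
    {"offset":[11.5,44.2,2],"turn":0},
    {"offset":[11.5,44.2,2],"turn":0},
    {"offset":[11.5,44.2,2],"turn":0}
  ]
}}

```text
t: 1.85
eef_pos: [0.4939, -0.1156, 0.3674]
ee_rot: [-3.142, -0.001, 0.087]
force: [1.5, 1.5, 0.5]
width: 0.0436
```

```bash
python3 -c "
from h import *
go(mag(-.004,0,.20),MY)"
```

```text
t 1.9 offset [1.43 5.57 0.84] turn 0.0 F [1.5 1.5 0.5] w 0.0436
```

Call:
{"fn": "send_rows", "kwargs": {
  "motion": [
    {"offset":[1.4,5.6,0.8],"turn":0},
    {"offset":[1.4,5.6,0.8],"turn":0},
    {"offset":[1.4,5.6,0.8],"turn":0},
    {"offset":[1.4,5.6,0.8],"turn":0}
  ]
}}

```text
t: 2.25
eef_pos: [0.5122, -0.1676, 0.359]
ee_rot: [-3.141, 0.0, 0.087]
force: [-0.1, -0.2, -0.1]
width: 0.0436
```

```bash
python3 - <<'E'
from h import *
go(mag(-.004,0,.137),MY)
f=grab_frame("scene");I=f["frame"]
c=cv2.resize(I[230:370,250:410],None,fx=5,fy=4.2,interpolation=cv2.INTER_CUBIC);cv2.imwrite("pics/a.png",c[:,:800])
E
```

```text
t 2.2 offset [0.06 0.23 6.3 ] turn -0.03 F [-0.1 -0.2 -0.1] w 0.0436
```

View pics/a.png

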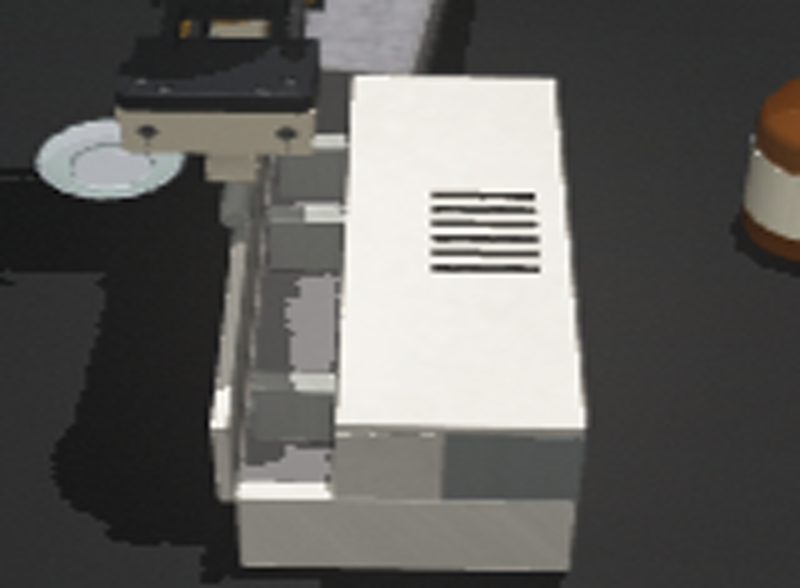

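The crop shows the gripper, at about (230,165), over the handle line at the middle of the door. The three plates are at crop (330,140), (325,212) and (310,382), and the third place is empty. Now I go down and pinch the handle.

Call:
{"fn": "send_rows", "kwargs": {
  "motion": [
    {"offset":[0,0.2,2.5],"turn":0},
    {"offset":[0,0.2,4.5],"turn":0},
    {"offset":[0,0.2,6.3],"turn":0},
    {"offset":[0,0.2,6.3],"turn":0},
    {"offset":[0,0.2,6.3],"turn":0}
  ]
}}

```text
t: 2.8
eef_pos: [0.5129, -0.1689, 0.297]
ee_rot: [3.141, -0.0, 0.089]
force: [1.5, -0.2, 0.8]
width: 0.0439
```

Call:
{"fn": "send_rows", "kwargs": {
  "motion": [
    {"offset":[0,0,0],"turn":0},
    {"offset":[0,0,0],"turn":0},
    {"offset":[0,0,0],"turn":0},
    {"offset":[0,0,0],"turn":0}
  ],
  "hand": -0.6,
  "squeeze": 25
}}

```text
t: 3.2
eef_pos: [0.5129, -0.1693, 0.2971]
ee_rot: [-3.141, -0.002, 0.087]
force: [-2.2, 6.8, 5.8]
width: 0.0275
```

```bash
python3 -c "
from h import *
go(mag(-.004,0,.137),MY)
for t in np.linspace(0,1.5,11): print(round(t,2),np.round([100*(.087*np.sin(t+.046)-.004),100*(.087-.087*np.cos(t+.046))],2))"
```

```text
t 3.2 offset [0.   0.06 0.11] turn -0.0 F [-2.2  6.8  5.8] w 0.0275
0.0 [0.   0.01]
0.15 [1.29 0.17]
0.3 [2.55 0.52]
0.45 [3.74 1.05]
0.6 [4.84 1.75]
0.75 [5.82 2.61]
0.9 [6.66 3.61]
1.05 [7.34 4.72]
1.2 [7.85 5.92]
1.35 [8.17 7.19]
1.5 [8.3  8.48]
```

Call:
{"fn": "send_rows", "kwargs": {
  "motion": [
    {"offset":[-0.7,0,0.05],"turn":0},
    {"offset":[-1.3,0,0.17],"turn":0},
    {"offset":[-1.9,0,0.32],"turn":0},
    {"offset":[-2.55,0,0.52],"turn":0},
    {"offset":[-3.2,0,0.77],"turn":0},
    {"offset":[-3.74,0,1.05],"turn":0},
    {"offset":[-4.84,0,1.75],"turn":0},
    {"offset":[-5.82,0,2.6],"turn":0}
  ]
}}

```text
t: 4.0
eef_pos: [0.4557, -0.1742, 0.2715]
ee_rot: [-3.141, -0.005, 0.088]
force: [1.9, 7.9, 1.6]
width: 0.028
```

Call:
{"fn": "send_rows", "kwargs": {
  "motion": [
    {"offset":[-0.84,0,1.0],"turn":0},
    {"offset":[-1.52,0,2.1],"turn":0},
    {"offset":[-1.8,0,2.7],"turn":0},
    {"offset":[-2.03,0,3.3],"turn":0},
    {"offset":[-2.35,0,4.58],"turn":0},
    {"offset":[-2.45,0,5.5],"turn":0},
    {"offset":[-2.45,0,5.5],"turn":0},
    {"offset":[-2.45,0,5.5],"turn":0}
  ]
}}

```text
t: 4.8
eef_pos: [0.4303, -0.1766, 0.215]
ee_rot: [-3.14, -0.0, 0.087]
force: [-0.8, 7.7, -2.5]
width: 0.0279
```

```bash
python3 -c "
from h import *
go(mag(-.087,0,.055),MY)"
```

```text
t 4.8 offset [0.   0.05 0.1 ] turn -0.03 F [-0.8  7.7 -2.5] w 0.0279
```

Call:
{"fn": "send_rows", "kwargs": {
  "motion": [
    {"offset":[0,0,0],"turn":0},
    {"offset":[0,0,0],"turn":0},
    {"offset":[0,0,-3],"turn":0},
    {"offset":[0,0,-8],"turn":0},
    {"offset":[0,0,-13],"turn":0},
    {"offset":[0,0,-13],"turn":0},
    {"offset":[0,0,-13],"turn":0}
  ],
  "hand": 0
}}

```text
t: 5.5
eef_pos: [0.4304, -0.1773, 0.3469]
ee_rot: [3.141, -0.004, 0.087]
force: [0.3, -0.0, 0.2]
width: 0.0436
```

```bash
cat > look.py <<'E'
from h import *
import sys
I,P,ok=cloud("top");X,Y,Z=P[...,0],P[...,1],P[...,2]
R=np.array([[np.cos(np.radians(MY)),np.sin(np.radians(MY))],[-np.sin(np.radians(MY)),np.cos(np.radians(MY))]])
Q=(P[...,:2]-mag(0,0,0)[:2])@R.T
m=ok&(abs(Z-.099)<.006)&(Q[...,0]<.046)&(Q[...,0]>-.12)&(abs(Q[...,1])<.16)
k,L,S,C=cv2.connectedComponentsWithStats(m.astype(np.uint8))
for i in range(1,k):
    if S[i][4]>15: print("mag-frame mm",np.round(Q[L==i].mean(0)*1000,1),rect(np.dstack([Q,Z]),L==i)[:3])
h=ok&(Q[...,0]<-.06)&(Q[...,0]>-.11)&(abs(Q[...,1])<.016)&(Z>.02)
print("handle z",np.median(Z[h]),h.sum())
go(mag(.024,float(sys.argv[1]),.18),MY)
cv2.imwrite(sys.argv[2],I[180:340,180:480].repeat(2,0).repeat(2,1))
E
python3 look.py .099 pics/b.png
```

```text
mag-frame mm [ 28.4 -96.5] (array([ 26.1, -98.6]), array([20.4, 39.4]), 84.54)
mag-frame mm [26.8 34.2] (array([26.6, 33.6]), array([14.7, 37.7]), 86.44)
mag-frame mm [26.9 99.5] (array([27. , 99.4]), array([37.8, 14. ]), 0.73)
handle z 0.6100633436895622 602
t 5.5 offset [11.13 -9.92  0.66] turn -0.03 F [ 0.5  0.  -0.9] w 0.0441
```

View pics/b.png

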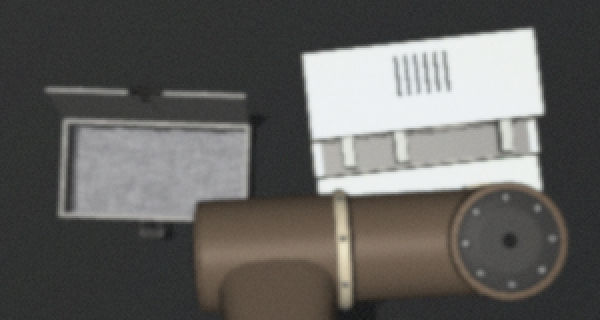

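The picture shows the door lying open in front of the strip. The plates are untouched at crop (349,152), (402,146) and (506,135). Next is the module at y=+99.

Call:
{"fn": "send_rows", "kwargs": {
  "motion": [
    {"offset":[11.2,-9.9,0.7],"turn":0},
    {"offset":[11.2,-9.9,0.7],"turn":0},
    {"offset":[11.2,-9.9,0.7],"turn":0},
    {"offset":[11.2,-9.9,0.7],"turn":0},
    {"offset":[11.2,-9.9,5],"turn":0},
    {"offset":[11.2,-9.9,9],"turn":0},
    {"offset":[11.2,-9.9,10.3],"turn":0},
    {"offset":[11.2,-9.9,10.3],"turn":0}
  ],
  "hand": -0.1
}}

```text
t: 6.35
eef_pos: [0.5318, -0.069, 0.2397]
ee_rot: [3.141, 0.006, 0.087]
force: [0.7, 0.0, 1.0]
width: 0.0394
```

Call:
{"fn": "send_rows", "kwargs": {
  "motion": [
    {"offset":[0,0,0],"turn":0},
    {"offset":[0,0,0],"turn":0},
    {"offset":[0,0,0],"turn":0},
    {"offset":[0,0,0],"turn":0},
    {"offset":[0,0,0],"turn":0}
  ],
  "hand": -1,
  "squeeze": 30
}}

```text
t: 6.85
eef_pos: [0.5331, -0.0688, 0.242]
ee_rot: [-3.142, 0.0, 0.087]
force: [0.4, 0.2, -2.0]
width: 0.0139
```

```bash
python3 -c "
from h import *
go(mag(.024,.099,.083),MY)"
```

```text
t 6.8 offset [-0.08 -0.01  0.  ] turn -0.01 F [ 0.4  0.2 -2. ] w 0.0139
```

Call:
{"fn": "send_rows", "kwargs": {
  "motion": [
    {"offset":[0,0,-0.2],"turn":0},
    {"offset":[-1.5,0,-0.25],"turn":0},
    {"offset":[-3.5,0,-0.25],"turn":0},
    {"offset":[-6,0,-0.25],"turn":0},
    {"offset":[-7,0,-0.5],"turn":0},
    {"offset":[-7,0,-4],"turn":0},
    {"offset":[-7,0,-7],"turn":0},
    {"offset":[-7,0,-7],"turn":0}
  ]
}}

```text
t: 7.65
eef_pos: [0.4653, -0.0746, 0.3166]
ee_rot: [-3.141, -0.008, 0.088]
force: [1.2, -0.5, -0.7]
width: 0.0143
```

```bash
python3 -c "
from h import *
go(case(-.02,.07,.14),CY)"
```

```text
t 7.7 offset [  6.46 -31.76   1.82] turn 6.47 F [ 1.2 -0.5 -0.7] w 0.0143
```

Call:
{"fn": "send_rows", "kwargs": {
  "motion": [
    {"offset":[6.5,-31.8,1],"turn":6.5},
    {"offset":[6.5,-31.8,1],"turn":6.5},
    {"offset":[6.5,-31.8,1],"turn":6.5},
    {"offset":[6.5,-31.8,1],"turn":6.5},
    {"offset":[6.5,-31.8,1],"turn":6.5},
    {"offset":[6.5,-31.8,1],"turn":6.5},
    {"offset":[6.5,-31.8,1],"turn":6.5},
    {"offset":[6.5,-31.8,1],"turn":6.5}
  ]
}}

```text
t: 8.45
eef_pos: [0.501, 0.2508, 0.3013]
ee_rot: [3.141, -0.0, -0.023]
force: [-0.4, -0.7, -1.9]
width: 0.0139
```

```bash
python3 - <<'E'
from h import *
go(case(-.02,.07,.03),CY)
f=grab_frame("scene");I=f["frame"]
cv2.imwrite("pics/c.png",cv2.resize(I[150:350,220:400],None,fx=4,fy=3))
E
```

```text
t 8.4 offset [ 0.08  0.33 11.23] turn 0.08 F [-0.4 -0.7 -1.9] w 0.0139
```

View pics/c.png

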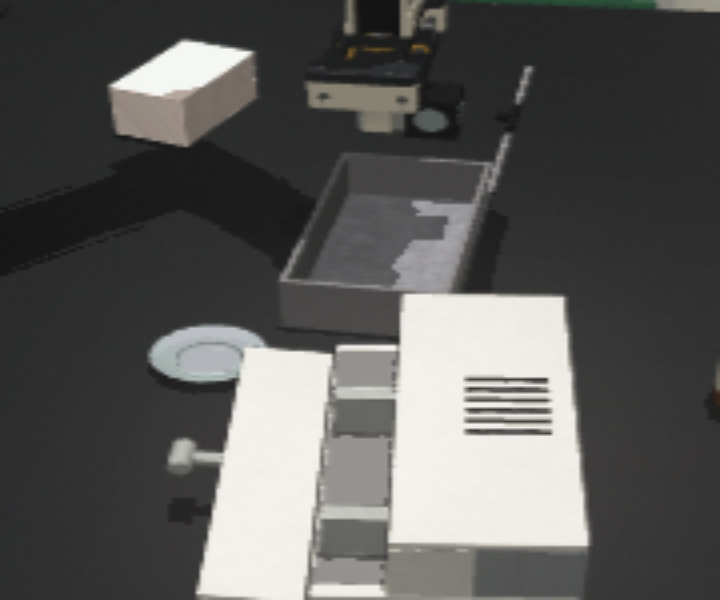

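The module hangs in the gripper at crop (435,115), over the far half of the case. The door is flat, and two plates are left. Now I lower it.

Call:
{"fn": "send_rows", "kwargs": {
  "motion": [
    {"offset":[0,0.2,1],"turn":0},
    {"offset":[0,0.2,4],"turn":0},
    {"offset":[0,0.2,7],"turn":0},
    {"offset":[0,0.2,9.5],"turn":0},
    {"offset":[0,0.2,10.5],"turn":0},
    {"offset":[0,0.2,11.1],"turn":0},
    {"offset":[0,0.2,11.1],"turn":0},
    {"offset":[0,0.2,11.1],"turn":0}
  ]
}}

```text
t: 9.3
eef_pos: [0.5009, 0.2456, 0.1921]
ee_rot: [-3.141, -0.001, -0.026]
force: [-0.4, -0.0, -1.1]
width: 0.0137
```

Call:
{"fn": "send_rows", "kwargs": {
  "motion": [
    {"offset":[0,0,0],"turn":0},
    {"offset":[0,0,0],"turn":0},
    {"offset":[0,0,0],"turn":0},
    {"offset":[0,0,-3],"turn":0},
    {"offset":[0,0,-8],"turn":0},
    {"offset":[0,0,-13],"turn":0},
    {"offset":[0,0,-15],"turn":0},
    {"offset":[0,0,-15],"turn":0}
  ],
  "hand": -0.4
}}

```text
t: 10.1
eef_pos: [0.5012, 0.2462, 0.3457]
ee_rot: [-3.136, -0.006, -0.025]
force: [0.2, -0.0, -0.6]
width: 0.0268
```

```bash
python3 look.py .033 pics/d.png
```

```text
mag-frame mm [ 26.9 -96.7] (array([ 27.2, -98.4]), array([19.7, 37.4]), 84.79)
mag-frame mm [26.4 34.1] (array([27. , 34.1]), array([37.5, 13.9]), 1.07)
handle z 0.05972442176162607 102
t 10.2 offset [ 4.73 37.92  0.32] turn -6.49 F [ 0.2  0.7 -1.7] w 0.0264
```

Call:
{"fn": "send_rows", "kwargs": {
  "motion": [
    {"offset":[4.8,37.9,0],"turn":-6.5},
    {"offset":[4.8,37.9,0],"turn":-6.5},
    {"offset":[4.8,37.9,0],"turn":-6.5},
    {"offset":[4.8,37.9,0],"turn":-6.5},
    {"offset":[4.8,37.9,0],"turn":-6.5},
    {"offset":[4.8,37.9,0],"turn":-6.5},
    {"offset":[4.8,37.9,0],"turn":-6.5},
    {"offset":[4.8,37.9,0],"turn":-6.5}
  ],
  "hand": -0.1
}}

```text
t: 10.95
eef_pos: [0.538, -0.1374, 0.3397]
ee_rot: [-3.142, 0.002, 0.086]
force: [0.4, 0.5, 0.6]
width: 0.0393
```

Call:
{"fn": "send_rows", "kwargs": {
  "motion": [
    {"offset":[0,0,0],"turn":0},
    {"offset":[0,0,0],"turn":0}
  ]
}}

```text
t: 11.15
eef_pos: [0.5381, -0.1353, 0.3397]
ee_rot: [-3.141, 0.002, 0.085]
force: [0.9, 0.2, 0.2]
width: 0.0392
```

```bash
python3 -c "
from h import *
go(mag(.025,.0335,.083),MY)"
```

```text
t 11.2 offset [ 0.12 -0.12  9.77] turn -0.13 F [0.9 0.2 0.2] w 0.0392
```

Call:
{"fn": "send_rows", "kwargs": {
  "motion": [
    {"offset":[0.1,-0.1,4],"turn":0},
    {"offset":[0.1,-0.1,8],"turn":0},
    {"offset":[0.1,-0.1,9.7],"turn":0},
    {"offset":[0.1,-0.1,9.7],"turn":0},
    {"offset":[0.1,-0.1,9.7],"turn":0}
  ]
}}

```text
t: 11.65
eef_pos: [0.5398, -0.1325, 0.2443]
ee_rot: [3.141, 0.001, 0.089]
force: [0.1, 0.0, -0.6]
width: 0.0396
```

Call:
{"fn": "send_rows", "kwargs": {
  "motion": [
    {"offset":[0,0,0],"turn":0},
    {"offset":[0,0,0],"turn":0},
    {"offset":[0,0,0],"turn":0},
    {"offset":[0,0,0],"turn":0},
    {"offset":[0,0,0],"turn":0}
  ],
  "hand": -1,
  "squeeze": 30
}}

```text
t: 12.15
eef_pos: [0.5396, -0.1335, 0.2448]
ee_rot: [3.142, -0.001, 0.087]
force: [-1.4, 2.5, 4.8]
width: 0.0136
```

Call:
{"fn": "send_rows", "kwargs": {
  "motion": [
    {"offset":[0,0,-0.2],"turn":0},
    {"offset":[-1.5,0,-0.25],"turn":0},
    {"offset":[-3.5,0,-0.25],"turn":0},
    {"offset":[-6,0,-0.25],"turn":0},
    {"offset":[-7,0,-0.5],"turn":0},
    {"offset":[-7,0,-4],"turn":0},
    {"offset":[-7,0,-7],"turn":0},
    {"offset":[-7,0,-7],"turn":0}
  ]
}}

```text
t: 12.95
eef_pos: [0.4714, -0.1397, 0.3184]
ee_rot: [3.141, -0.007, 0.088]
force: [0.9, -0.2, -0.9]
width: 0.0139
```

```bash
python3 -c "
from h import *
go(case(-.02,0,.14),CY)
f=grab_frame('scene');cv2.imwrite('pics/e.png',cv2.resize(f['frame'][150:350,220:400],None,fx=4,fy=3))"
```

```text
t 12.9 offset [  5.62 -31.34   1.95] turn 6.45 F [ 0.9 -0.2 -0.9] w 0.0139
```

View pics/e.png

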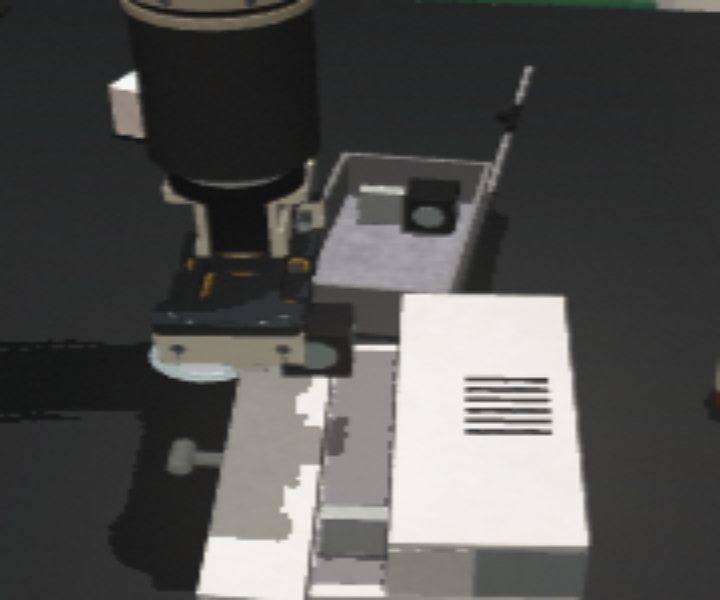

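The first module stands in the case at crop (410,205), the second is held at (325,340), and the third is still in place at (355,515).

Call:
{"fn": "send_rows", "kwargs": {
  "motion": [
    {"offset":[5.6,-31.4,1],"turn":6.5},
    {"offset":[5.6,-31.4,1],"turn":6.5},
    {"offset":[5.6,-31.4,1],"turn":6.5},
    {"offset":[5.6,-31.4,1],"turn":6.5},
    {"offset":[5.6,-31.4,1],"turn":6.5},
    {"offset":[5.6,-31.4,1],"turn":6.5},
    {"offset":[5.6,-31.4,1],"turn":6.5},
    {"offset":[5.6,-31.4,1],"turn":6.5}
  ]
}}

```text
t: 13.8
eef_pos: [0.4983, 0.1808, 0.3027]
ee_rot: [3.141, 0.001, -0.023]
force: [0.4, -1.1, -1.6]
width: 0.0138
```

Call:
{"fn": "send_rows", "kwargs": {
  "motion": [
    {"offset":[0,0,0],"turn":0}
  ]
}}

```text
t: 13.9
eef_pos: [0.4978, 0.1782, 0.3029]
ee_rot: [3.14, 0.002, -0.025]
force: [-0.0, -1.2, -1.0]
width: 0.014
```

```bash
python3 -c "
from h import *
go(case(-.02,0,.031),CY)"
```

```text
t 13.9 offset [ 0.25  0.05 11.29] turn -0.06 F [-0.  -1.2 -1. ] w 0.014
```

Call:
{"fn": "send_rows", "kwargs": {
  "motion": [
    {"offset":[0.2,0,2],"turn":0},
    {"offset":[0.2,0,5],"turn":0},
    {"offset":[0.2,0,8],"turn":0},
    {"offset":[0.2,0,10],"turn":0},
    {"offset":[0.2,0,10.8],"turn":0},
    {"offset":[0.2,0,11.2],"turn":0},
    {"offset":[0.2,0,11.2],"turn":0},
    {"offset":[0.2,0,11.2],"turn":0}
  ]
}}

```text
t: 14.7
eef_pos: [0.5006, 0.1781, 0.1932]
ee_rot: [-3.141, -0.001, -0.026]
force: [-0.2, 0.7, -1.5]
width: 0.0138
```

Call:
{"fn": "send_rows", "kwargs": {
  "motion": [
    {"offset":[0,0,0],"turn":0},
    {"offset":[0,0,0],"turn":0},
    {"offset":[0,0,0],"turn":0},
    {"offset":[0,0,-3],"turn":0},
    {"offset":[0,0,-8],"turn":0},
    {"offset":[0,0,-13],"turn":0},
    {"offset":[0,0,-15],"turn":0},
    {"offset":[0,0,-15],"turn":0}
  ],
  "hand": -0.4
}}

```text
t: 15.5
eef_pos: [0.5009, 0.1786, 0.3465]
ee_rot: [-3.137, -0.006, -0.025]
force: [-0.8, 0.2, -0.9]
width: 0.0261
```

```bash
python3 look.py -.099 pics/f.png
```

```text
mag-frame mm [ 26.5 -96.7] (array([ 26.2, -97.9]), array([19.7, 40.2]), 81.96)
handle z 0.0596610953932597 103
t 15.6 offset [ 6.08 44.29  0.4 ] turn -6.49 F [-0.8  0.1 -1. ] w 0.0262
```

Call:
{"fn": "send_rows", "kwargs": {
  "motion": [
    {"offset":[6.1,44.4,0],"turn":-6.5},
    {"offset":[6.1,44.4,0],"turn":-6.5},
    {"offset":[6.1,44.4,0],"turn":-6.5},
    {"offset":[6.1,44.4,0],"turn":-6.5},
    {"offset":[6.1,44.4,0],"turn":-6.5},
    {"offset":[6.1,44.4,0],"turn":-6.5},
    {"offset":[6.1,44.4,0],"turn":-6.5},
    {"offset":[6.1,44.4,0],"turn":-6.5}
  ],
  "hand": -0.1
}}

```text
t: 16.35
eef_pos: [0.5437, -0.2214, 0.3407]
ee_rot: [-3.141, 0.002, 0.087]
force: [0.6, 0.8, 0.1]
width: 0.0394
```

```bash
python3 -c "
from h import *
go(mag(.025,-.098,.18),MY)"
```

```text
t 16.4 offset [0.29 4.39 0.17] turn 0.01 F [0.6 0.8 0.1] w 0.0394
```

Call:
{"fn": "send_rows", "kwargs": {
  "motion": [
    {"offset":[0.3,4.4,0.2],"turn":0},
    {"offset":[0.3,4.4,0.2],"turn":0},
    {"offset":[0.3,4.4,0.2],"turn":0},
    {"offset":[0.3,4.4,0.2],"turn":0}
  ]
}}

```text
t: 16.75
eef_pos: [0.5507, -0.2625, 0.3391]
ee_rot: [-3.141, 0.002, 0.087]
force: [-0.7, 1.4, -0.3]
width: 0.0397
```

```bash
python3 -c "
from h import *
go(mag(.025,-.098,.083),MY)"
```

```text
t 16.8 offset [-0.03  0.25  9.71] turn 0.01 F [-0.7  1.4 -0.3] w 0.0397
```

Call:
{"fn": "send_rows", "kwargs": {
  "motion": [
    {"offset":[0,0.2,4],"turn":0},
    {"offset":[0,0.2,8],"turn":0},
    {"offset":[0,0.2,9.6],"turn":0},
    {"offset":[0,0.2,9.6],"turn":0},
    {"offset":[0,0.2,9.6],"turn":0}
  ]
}}

```text
t: 17.25
eef_pos: [0.5518, -0.2641, 0.2448]
ee_rot: [3.141, -0.0, 0.089]
force: [0.3, -0.3, 0.5]
width: 0.0391
```

Call:
{"fn": "send_rows", "kwargs": {
  "motion": [
    {"offset":[0,0,0],"turn":0},
    {"offset":[0,0,0],"turn":0},
    {"offset":[0,0,0],"turn":0},
    {"offset":[0,0,0],"turn":0},
    {"offset":[0,0,0],"turn":0}
  ],
  "hand": -1,
  "squeeze": 30
}}

```text
t: 17.75
eef_pos: [0.5514, -0.265, 0.2449]
ee_rot: [3.141, -0.001, 0.087]
force: [-1.2, 2.5, 5.7]
width: 0.014
```

Call:
{"fn": "send_rows", "kwargs": {
  "motion": [
    {"offset":[0,0,-0.2],"turn":0},
    {"offset":[-1.5,0,-0.25],"turn":0},
    {"offset":[-3.5,0,-0.25],"turn":0},
    {"offset":[-6,0,-0.25],"turn":0},
    {"offset":[-7,0,-0.5],"turn":0},
    {"offset":[-7,0,-4],"turn":0},
    {"offset":[-7,0,-7],"turn":0},
    {"offset":[-7,0,-7],"turn":0}
  ]
}}

```text
t: 18.55
eef_pos: [0.4825, -0.2718, 0.3186]
ee_rot: [3.139, -0.007, 0.088]
force: [1.6, 0.2, -1.0]
width: 0.0137
```

```bash
python3 -c "
from h import *
go(case(-.02,-.068,.14),CY)
f=grab_frame('scene');cv2.imwrite('pics/g.png',cv2.resize(f['frame'][150:350,220:400],None,fx=4,fy=3))"
```

```text
t 18.6 offset [  4.91 -37.85   1.88] turn 6.43 F [ 1.6  0.2 -1. ] w 0.0137
```

View pics/g.png

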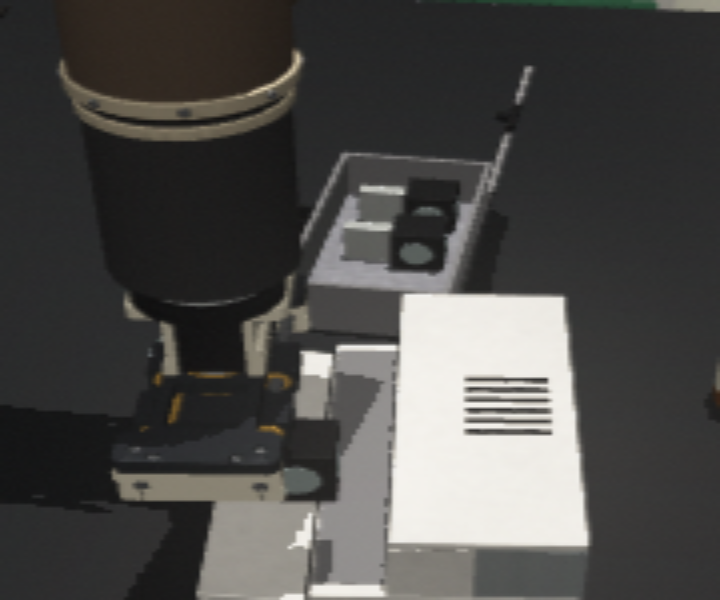

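Two modules stand in the case, at crop (410,205) and (395,245). The third is held at (305,460), and the magazine is empty.

Call:
{"fn": "send_rows", "kwargs": {
  "motion": [
    {"offset":[4.9,-37.9,1],"turn":6.5},
    {"offset":[4.9,-37.9,1],"turn":6.5},
    {"offset":[4.9,-37.9,1],"turn":6.5},
    {"offset":[4.9,-37.9,1],"turn":6.5},
    {"offset":[4.9,-37.9,1],"turn":6.5},
    {"offset":[4.9,-37.9,1],"turn":6.5},
    {"offset":[4.9,-37.9,1],"turn":6.5},
    {"offset":[4.9,-37.9,1],"turn":6.5}
  ]
}}

```text
t: 19.4
eef_pos: [0.4967, 0.1134, 0.3032]
ee_rot: [3.141, 0.001, -0.025]
force: [0.8, -0.7, -2.2]
width: 0.0134
```

Call:
{"fn": "send_rows", "kwargs": {
  "motion": [
    {"offset":[0,0,0],"turn":0},
    {"offset":[0,0,0],"turn":0}
  ]
}}

```text
t: 19.6
eef_pos: [0.4967, 0.1112, 0.303]
ee_rot: [3.14, 0.002, -0.025]
force: [-0.4, -0.4, -1.4]
width: 0.0138
```

```bash
python3 -c "
from h import *
go(case(-.02,-.068,.031),CY)"
```

```text
t 19.6 offset [ 0.19  0.15 11.3 ] turn -0.0 F [-0.4 -0.4 -1.4] w 0.0138
```

Call:
{"fn": "send_rows", "kwargs": {
  "motion": [
    {"offset":[0.2,0.1,2],"turn":0},
    {"offset":[0.2,0.1,5],"turn":0},
    {"offset":[0.2,0.1,8],"turn":0},
    {"offset":[0.2,0.1,10],"turn":0},
    {"offset":[0.2,0.1,10.8],"turn":0},
    {"offset":[0.2,0.1,11.2],"turn":0},
    {"offset":[0.2,0.1,11.2],"turn":0},
    {"offset":[0.2,0.1,11.2],"turn":0}
  ]
}}

```text
t: 20.4
eef_pos: [0.4997, 0.1096, 0.1931]
ee_rot: [-3.141, -0.001, -0.026]
force: [-0.1, -0.0, -1.6]
width: 0.0134
```

Call:
{"fn": "send_rows", "kwargs": {
  "motion": [
    {"offset":[0,0,0],"turn":0},
    {"offset":[0,0,0],"turn":0},
    {"offset":[0,0,0],"turn":0},
    {"offset":[0,0,-3],"turn":0},
    {"offset":[0,0,-8],"turn":0},
    {"offset":[0,0,-13],"turn":0},
    {"offset":[0,0,-18],"turn":0},
    {"offset":[0,0,-20],"turn":0}
  ],
  "hand": -0.4
}}

```text
t: 21.2
eef_pos: [0.4999, 0.1098, 0.398]
ee_rot: [-3.138, -0.007, -0.025]
force: [-0.2, 0.6, -0.6]
width: 0.0262
```

```bash
python3 - <<'E'
from h import *
go(case(.14,0,.215),CY)
f=grab_frame('scene');cv2.imwrite('pics/h.png',cv2.resize(f['frame'][150:350,220:400],None,fx=4,fy=3))
I,P,ok=cloud("scene",f);X,Y,Z=P[...,0],P[...,1],P[...,2]
m=ok&(X>.56)&(X<.65)&(Y>.06)&(Y<.3)&(Z>.07)
for z in(.08,.12,.16): q=m&(abs(Z-z)<.02); print(z,P[q].mean(0),q.sum())
E
```

```text
t 21.2 offset [15.82 -6.77  2.53] turn -0.05 F [-0.2  0.6 -0.6] w 0.0262
0.08 [0.58467644 0.10866011 0.08455471] 5
0.12 [0.59242663 0.12507542 0.11958721] 12
0.16 [0.6038634  0.16310476 0.1729461 ] 79
```

View pics/h.png

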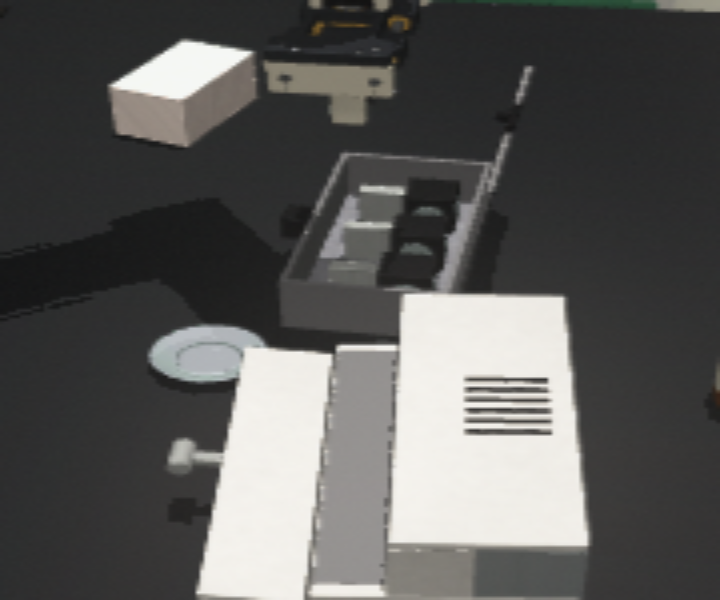

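All three modules stand in the case, side by side at crop (360–460, 180–285). The lid is still up at (510,120). Now I go behind the lid with the fingers shut.

Call:
{"fn": "send_rows", "kwargs": {
  "motion": [
    {"offset":[15.8,-6.8,0],"turn":0},
    {"offset":[15.8,-6.8,0],"turn":0},
    {"offset":[15.8,-6.8,0],"turn":0},
    {"offset":[15.8,-6.8,0],"turn":0},
    {"offset":[15.8,-6.8,0],"turn":0},
    {"offset":[15.8,-6.8,4],"turn":0},
    {"offset":[15.8,-6.8,7.9],"turn":0},
    {"offset":[15.8,-6.8,7.9],"turn":0}
  ],
  "hand": -1
}}

```text
t: 22.05
eef_pos: [0.6565, 0.1725, 0.3073]
ee_rot: [3.138, 0.009, -0.027]
force: [-0.6, 0.2, -1.1]
width: 0.0005
```

Call:
{"fn": "send_rows", "kwargs": {
  "motion": [
    {"offset":[-3,0,0],"turn":0},
    {"offset":[-5,0,0],"turn":0},
    {"offset":[-6.5,0,0],"turn":0},
    {"offset":[-8,0,0],"turn":0},
    {"offset":[-9,0,0],"turn":0},
    {"offset":[-10,0,0],"turn":0},
    {"offset":[-11,0,0],"turn":0},
    {"offset":[-11,0,0],"turn":0}
  ]
}}

```text
t: 22.85
eef_pos: [0.548, 0.1763, 0.3137]
ee_rot: [-3.141, 0.0, -0.026]
force: [0.1, 0.5, 0.5]
width: -0.0001
```

Call:
{"fn": "send_rows", "kwargs": {
  "motion": [
    {"offset":[2,0,-3],"turn":0},
    {"offset":[2,0,-6],"turn":0},
    {"offset":[2,0,-6],"turn":0},
    {"offset":[2,0,-6],"turn":0}
  ]
}}

```text
t: 23.25
eef_pos: [0.5693, 0.1758, 0.3736]
ee_rot: [-3.141, -0.001, -0.026]
force: [-0.9, 0.1, -0.6]
width: 0.0004
```

```bash
python3 - <<'E'
from h import *
go(case(-.045,0,.12),CY)
f=grab_frame('scene');cv2.imwrite('pics/i.png',cv2.resize(f['frame'][150:350,220:400],None,fx=4,fy=3))
E
```

```text
t 23.2 offset [-9.44  0.03  9.45] turn -0.12 F [-0.9  0.1 -0.6] w 0.0004
```

View pics/i.png

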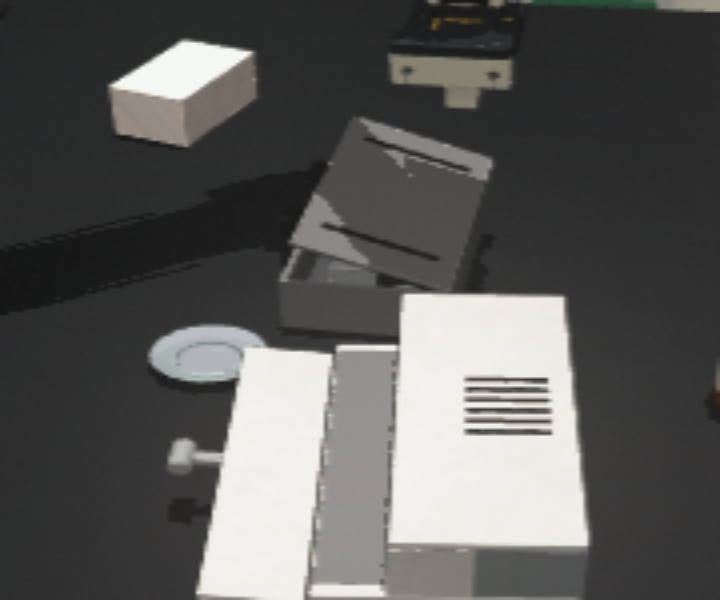

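The lid has gone past upright. In the picture it stands about 25° open (free edge at crop (325,180)), probably still falling. I move over its front edge and check again.

Call:
{"fn": "send_rows", "kwargs": {
  "motion": [
    {"offset":[-9.4,0,2],"turn":0},
    {"offset":[-9.4,0,2],"turn":0},
    {"offset":[-9.4,0,2],"turn":0},
    {"offset":[-9.4,0,2],"turn":0},
    {"offset":[-9.4,0,2],"turn":0},
    {"offset":[-9.4,0,2],"turn":0}
  ]
}}

```text
t: 23.9
eef_pos: [0.4758, 0.1785, 0.353]
ee_rot: [3.141, 0.0, -0.027]
force: [0.3, -0.4, 0.1]
width: 0.0005
```

```bash
cat > lid.py <<'E'
from h import *
I,P,ok=cloud("scene")
c,s=np.cos(np.radians(CY)),np.sin(np.radians(CY))
Q=(P-[.520,.177,0])@np.array([[c,-s,0],[s,c,0],[0,0,1]])
m=ok&(abs(Q[...,0])<.055)&(abs(Q[...,1])<.11)&(Q[...,2]>.057)&(Q[...,2]<.12)
q=Q[m]; A=np.c_[q[:,0],np.ones(len(q))]; 
for _ in range(4):
    a=np.linalg.lstsq(A,q[:,2],rcond=None)[0]; r=abs(A@a-q[:,2]); k=r<max(.003,2*np.median(r)); q,A=q[k],A[k]
print("lid angle",-np.arctan(a[0]),"z mid",a[1],"n",len(q))
go(case(-.045,0,.075+.019),CY)
E
python3 lid.py
```

```text
lid angle 0.08540878895376139 z mid 0.06515519602469876 n 1401
t 23.9 offset [-0.08  0.03 10.  ] turn -0.14 F [0.2 0.1 0.5] w 0.0007
```

Call:
{"fn": "send_rows", "kwargs": {
  "motion": [
    {"offset":[0,0,4],"turn":0},
    {"offset":[0,0,8],"turn":0},
    {"offset":[0,0,9.5],"turn":0},
    {"offset":[0,0,10.2],"turn":0},
    {"offset":[0,0,10.5],"turn":0},
    {"offset":[0,0,10.7],"turn":0}
  ]
}}

```text
t: 24.55
eef_pos: [0.4754, 0.1782, 0.2466]
ee_rot: [3.141, 0.0, -0.026]
force: [-5.7, -2.7, 13.5]
width: 0.0004
```

Call:
{"fn": "send_rows", "kwargs": {
  "motion": [
    {"offset":[0,0,0.1],"turn":0},
    {"offset":[0,0,0.2],"turn":0},
    {"offset":[0,0,0.3],"turn":0}
  ]
}}

```text
t: 24.85
eef_pos: [0.4751, 0.178, 0.245]
ee_rot: [3.142, -0.0, -0.026]
force: [-8.8, -3.0, 18.2]
width: 0.0003
```

```bash
python3 lid.py
```

```text
lid angle 0.0445578240006703 z mid 0.06258254660095434 n 1209
t 24.9 offset [-0.01 -0.   -0.83] turn -0.1 F [-1.8 -1.3  4.5] w 0.0001
```

Call:
{"fn": "send_rows", "kwargs": {
  "motion": [
    {"offset":[0,0,0.15],"turn":0},
    {"offset":[0,0,0.3],"turn":0},
    {"offset":[0,0,0.4],"turn":0},
    {"offset":[0,0,0.5],"turn":0}
  ]
}}

```text
t: 25.3
eef_pos: [0.4755, 0.1784, 0.2398]
ee_rot: [-3.141, -0.001, -0.026]
force: [-10.0, -0.5, 25.4]
width: 0.0005
```

```bash
python3 lid.py
```

```text
lid angle 0.0012925610350993106 z mid 0.05982818367208317 n 1166
t 25.4 offset [-0.04  0.03 -1.31] turn -0.07 F [-6.8 -1.1 17.1] w 0.0005
```

The lid is shut (angle 0.001 while pressed). I lift off and check that it stays shut.

Call:
{"fn": "send_rows", "kwargs": {
  "motion": [
    {"offset":[0,0,-3],"turn":0},
    {"offset":[0,0,-7],"turn":0},
    {"offset":[0,0,-11],"turn":0},
    {"offset":[0,0,-11],"turn":0},
    {"offset":[0,0,-11],"turn":0}
  ],
  "hand": 0
}}

```text
t: 25.85
eef_pos: [0.4754, 0.1785, 0.3497]
ee_rot: [-3.139, -0.003, -0.026]
force: [-1.1, 0.1, -0.8]
width: 0.0345
```

```bash
python3 lid.py; python3 -c "
from h import *
go(mag(-.087,0,.15),MY)"
```

```text
lid angle 0.023338084471616383 z mid 0.061461125615019846 n 1411
t 25.9 offset [-0.01  0.03  9.54] turn -0.12 F [-0.5 -0.4 -0.2] w 0.0388
t 25.9 offset [-3.53 35.65  3.89] turn -6.52 F [-0.5 -0.4 -0.2] w 0.0388
```

Call:
{"fn": "send_rows", "kwargs": {
  "motion": [
    {"offset":[-3.5,35.7,2],"turn":-6.5},
    {"offset":[-3.5,35.7,2],"turn":-6.5},
    {"offset":[-3.5,35.7,2],"turn":-6.5},
    {"offset":[-3.5,35.7,2],"turn":-6.5},
    {"offset":[-3.5,35.7,2],"turn":-6.5},
    {"offset":[-3.5,35.7,2],"turn":-6.5},
    {"offset":[-3.5,35.7,2],"turn":-6.5},
    {"offset":[-3.5,35.7,2],"turn":-6.5}
  ]
}}

```text
t: 26.7
eef_pos: [0.4292, -0.1814, 0.3264]
ee_rot: [-3.141, 0.003, 0.083]
force: [0.1, -0.2, -0.8]
width: 0.0439
```

```bash
python3 lid.py; sed 's/"scene"/"top"/' lid.py|python3 -; python3 -c "
from h import *
go(mag(-.087,0,.0555),MY)
f=grab_frame('scene');cv2.imwrite('pics/j.png',cv2.resize(f['frame'][150:350,220:400],None,fx=4,fy=3))"
```

```text
lid angle 0.021270905897546835 z mid 0.06140358097037908 n 1404
t 26.8 offset [  7.52 -35.38   7.33] turn 6.14 F [ 0.1 -0.5 -0.7] w 0.0437
lid angle 0.01581628722017429 z mid 0.06241873357765487 n 2201
t 26.8 offset [  7.48 -35.24   7.37] turn 6.17 F [-0.5  0.1 -0.1] w 0.0438
t 26.8 offset [ 0.08 -0.22 11.23] turn -0.23 F [-0.5  0.1 -0.1] w 0.0438
```

View pics/j.png

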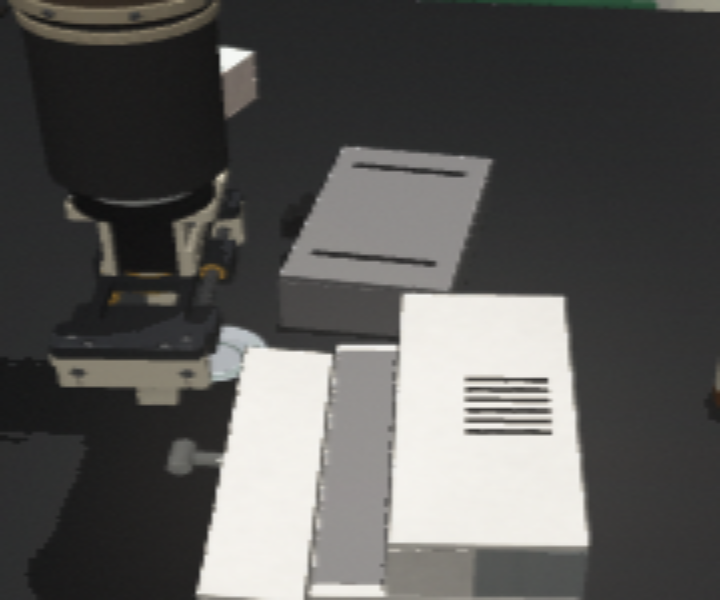

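The lid looks flush on the case, at crop (280–490, 148–290). I fold the door up next and cross-check the lid tilt against flat references.

Call:
{"fn": "send_rows", "kwargs": {
  "motion": [
    {"offset":[0.1,-0.2,4],"turn":0},
    {"offset":[0.1,-0.2,8],"turn":0},
    {"offset":[0.1,-0.2,11.2],"turn":0},
    {"offset":[0.1,-0.2,11.2],"turn":0},
    {"offset":[0.1,-0.2,11.2],"turn":0}
  ]
}}

```text
t: 27.35
eef_pos: [0.4321, -0.1747, 0.2163]
ee_rot: [3.141, 0.002, 0.089]
force: [-0.0, -1.0, 0.2]
width: 0.0439
```

Call:
{"fn": "send_rows", "kwargs": {
  "motion": [
    {"offset":[0,0,0],"turn":0},
    {"offset":[0,0,0],"turn":0},
    {"offset":[0,0,0],"turn":0},
    {"offset":[0,0,0],"turn":0}
  ],
  "hand": -0.6,
  "squeeze": 25
}}

```text
t: 27.75
eef_pos: [0.4322, -0.1759, 0.2175]
ee_rot: [3.141, -0.003, 0.088]
force: [1.5, -4.5, 1.6]
width: 0.0278
```

```bash
python3 - <<'E'
from h import *
go(mag(-.087,0,.0555),MY)
for n in("scene","top"):
    I,P,ok=cloud(n)
    for nm,(x0,x1,y0,y1,z0,z1) in dict(roof=(.58,.65,-.28,-.05,.11,.125),table=(.4,.8,.05,.3,-.006,.006),lid=(.465,.575,.08,.27,.052,.075)).items():
        q=P[ok&(P[...,0]>x0)&(P[...,0]<x1)&(P[...,1]>y0)&(P[...,1]<y1)&(P[...,2]>z0)&(P[...,2]<z1)]
        a=np.linalg.lstsq(np.c_[q[:,:2]-q[:,:2].mean(0),np.ones(len(q))],q[:,2],rcond=None)[0]; print(n,nm,np.round(a,4),len(q))
E
```

```text
t 27.8 offset [-0.2  0.1  0.3] turn 0.03 F [ 1.5 -4.5  1.6] w 0.0278
scene roof [ 0.0049 -0.001   0.1163] 2022
scene table [-0.0005 -0.0021 -0.0019] 3296
scene lid [-0.0248 -0.0004  0.0614] 1291
top roof [-1.50e-03 -1.00e-04  1.17e-01] 2593
top table [ 0.0005  0.     -0.0007] 7990
top lid [-0.0209  0.0009  0.0623] 3189
```

The handle is held at 27.8 mm. Folding the door up along the reverse arc.

Call:
{"fn": "send_rows", "kwargs": {
  "motion": [
    {"offset":[0.1,0,-0.7],"turn":0},
    {"offset":[0.35,0,-1.93],"turn":0},
    {"offset":[0.86,0,-3.13],"turn":0},
    {"offset":[1.54,0,-4.24],"turn":0},
    {"offset":[2.4,0,-5.24],"turn":0},
    {"offset":[3.4,0,-6.1],"turn":0},
    {"offset":[4.5,0,-6.8],"turn":0},
    {"offset":[5.7,0,-7.33],"turn":0}
  ]
}}

```text
t: 28.65
eef_pos: [0.4854, -0.1713, 0.2895]
ee_rot: [-3.141, 0.008, 0.086]
force: [-10.0, -3.5, 9.8]
width: 0.0272
```

Call:
{"fn": "send_rows", "kwargs": {
  "motion": [
    {"offset":[0.83,0,-0.26],"turn":0},
    {"offset":[1.68,0,-0.43],"turn":0},
    {"offset":[2.5,0,-0.5],"turn":0},
    {"offset":[2.6,0,-0.5],"turn":0},
    {"offset":[2.6,0,-0.5],"turn":0}
  ]
}}

```text
t: 29.15
eef_pos: [0.5142, -0.1687, 0.296]
ee_rot: [3.141, -0.0, 0.088]
force: [-2.9, -1.1, 11.5]
width: 0.0276
```

```bash
python3 -c "
from h import *
go(mag(-.004,0,.137),MY)"
```

```text
t 29.1 offset [-0.13  0.11 -0.  ] turn 0.02 F [-2.9 -1.1 11.5] w 0.0276
```

Call:
{"fn": "send_rows", "kwargs": {
  "motion": [
    {"offset":[0.2,0,0],"turn":0},
    {"offset":[0.2,0,0],"turn":0},
    {"offset":[0.2,0,0],"turn":0}
  ]
}}

```text
t: 29.45
eef_pos: [0.5159, -0.1685, 0.296]
ee_rot: [3.141, -0.0, 0.088]
force: [-4.8, -2.6, 12.5]
width: 0.0279
```

Call:
{"fn": "send_rows", "kwargs": {
  "motion": [
    {"offset":[0,0,0],"turn":0},
    {"offset":[0,0,0],"turn":0},
    {"offset":[0,0,-2],"turn":0},
    {"offset":[0,0,-5],"turn":0},
    {"offset":[0,0,-8],"turn":0},
    {"offset":[0,0,-8],"turn":0}
  ],
  "hand": 0.1
}}

```text
t: 30.05
eef_pos: [0.5173, -0.1682, 0.3785]
ee_rot: [3.14, -0.006, 0.088]
force: [0.6, 0.3, -1.2]
width: 0.0487
```

```bash
python3 - <<'E'
from h import *
go(case(-.05,0,.14),CY)
f=grab_frame('scene');I,P,ok=cloud("scene",f)
R=np.array([[np.cos(np.radians(MY)),np.sin(np.radians(MY))],[-np.sin(np.radians(MY)),np.cos(np.radians(MY))]])
Q=np.dstack([(P[...,:2]-mag(0,0,0)[:2])@R.T,P[...,2]])
m=ok&(Q[...,0]<.01)&(Q[...,0]>-.03)&(abs(Q[...,1])<.138)&(abs(Q[...,2]-.109)<.005)
print("door top x mm (expect -8..0)",np.round(np.percentile(Q[m][:,0]*1000,[2,50,98]),1))
E
python3 lid.py
```

```text
t 30.1 offset [ -1.72 -34.93   7.9 ] turn 6.44 F [ 0.6  0.3 -1.2] w 0.0487
door top x mm (expect -8..0) [-10.9  -6.3  -2.6]
lid angle 0.029505340688151884 z mid 0.0615576424229426 n 765
t 30.1 offset [ -1.09 -34.83  12.19] turn 6.39 F [ 0.   0.4 -0.1] w 0.0482
```

The door top reads within about 2 mm of shut. The lid reads about 0.02, so I press it once more, further forward.

Call:
{"fn": "send_rows", "kwargs": {
  "motion": [
    {"offset":[-1.7,-34.9,2],"turn":6.4},
    {"offset":[-1.7,-34.9,2],"turn":6.4},
    {"offset":[-1.7,-34.9,2],"turn":6.4},
    {"offset":[-1.7,-34.9,2],"turn":6.4},
    {"offset":[-1.7,-34.9,2],"turn":6.4},
    {"offset":[-1.7,-34.9,2],"turn":6.4},
    {"offset":[-1.7,-34.9,2],"turn":6.4},
    {"offset":[-1.7,-34.9,2],"turn":6.4}
  ],
  "hand": -1
}}

```text
t: 30.95
eef_pos: [0.4679, 0.1825, 0.3529]
ee_rot: [3.141, 0.002, -0.019]
force: [0.3, -0.9, -0.1]
width: 0.0005
```

Call:
{"fn": "send_rows", "kwargs": {
  "motion": [
    {"offset":[0,0,0],"turn":0},
    {"offset":[0,0,0],"turn":0}
  ]
}}

```text
t: 31.15
eef_pos: [0.4686, 0.1774, 0.3536]
ee_rot: [3.14, 0.002, -0.025]
force: [-1.0, -0.1, -0.3]
width: 0.0002
```

```bash
python3 lid.py; python3 -c "
from h import *
go(case(-.053,0,.062+.019),CY)"
```

```text
lid angle 0.02330268227726208 z mid 0.06136821245911635 n 1406
t 31.2 offset [ 0.63 -0.13 10.08] turn -0.06 F [-0.6 -0.5 -0. ] w 0.0002
t 31.2 offset [-0.17 -0.13 11.38] turn -0.06 F [-0.6 -0.5 -0. ] w 0.0002
```

Call:
{"fn": "send_rows", "kwargs": {
  "motion": [
    {"offset":[-0.2,-0.1,4],"turn":0},
    {"offset":[-0.2,-0.1,8],"turn":0},
    {"offset":[-0.2,-0.1,10],"turn":0},
    {"offset":[-0.2,-0.1,10.9],"turn":0},
    {"offset":[-0.2,-0.1,11.1],"turn":0},
    {"offset":[-0.2,-0.1,11.2],"turn":0}
  ]
}}

```text
t: 31.8
eef_pos: [0.4674, 0.1788, 0.2432]
ee_rot: [-3.141, -0.001, -0.025]
force: [0.2, 1.2, -1.0]
width: 0.0004
```

Call:
{"fn": "send_rows", "kwargs": {
  "motion": [
    {"offset":[0,0,0.1],"turn":0},
    {"offset":[0,0,0.2],"turn":0}
  ]
}}

```text
t: 32.0
eef_pos: [0.4672, 0.1792, 0.2414]
ee_rot: [-3.14, -0.002, -0.024]
force: [-0.7, 0.2, -0.1]
width: 0.0003
```

Call:
{"fn": "send_rows", "kwargs": {
  "motion": [
    {"offset":[0,0,0.1],"turn":0},
    {"offset":[0,0,0.2],"turn":0}
  ]
}}

```text
t: 32.2
eef_pos: [0.4671, 0.1793, 0.2399]
ee_rot: [-3.141, -0.001, -0.024]
force: [-7.4, -0.9, 22.5]
width: 0.0003
```

```bash
python3 lid.py
```

```text
lid angle -0.004448421021161288 z mid 0.05981476092579739 n 1244
t 32.2 offset [ 0.8  0.1 -1.3] turn 0.06 F [-5.  -0.  14.2] w 0.0002
```

Contact evidence settles the lid. At x=-53 mm the tips met nothing at 63.4 mm height and met the stop at 61.9 mm, so the lid was already shut to within about 0.012 rad. I move away and run the last checks.

Call:
{"fn": "send_rows", "kwargs": {
  "motion": [
    {"offset":[0,0,-4],"turn":0},
    {"offset":[0,0,-9],"turn":0},
    {"offset":[0,0,-14],"turn":0},
    {"offset":[0,-5,-16],"turn":0},
    {"offset":[0,-10,-16],"turn":0},
    {"offset":[0,-15,-16],"turn":0},
    {"offset":[0,-20,-16],"turn":0},
    {"offset":[0,-20,-16],"turn":0}
  ]
}}

```text
t: 33.05
eef_pos: [0.4715, 0.3838, 0.3978]
ee_rot: [-3.141, -0.0, -0.021]
force: [-0.1, -0.3, -0.3]
width: 0.0004
```

```bash
python3 - <<'E'
from h import *
g=grab_frame('scene');I=g['frame'];J=cv2.imread('pics/scene0.png')
# door/handle against the start picture: shift by phase correlation of the door strip, and of the roof as reference
for nm,(a,b,c,d) in dict(door=(250,345,288,306),handle=(268,292,290,304),roof=(250,340,322,362)).items():
    x=cv2.cvtColor(J[a:b,c:d],6).astype(np.float32);y=cv2.cvtColor(I[a:b,c:d],6).astype(np.float32)
    print(nm,"shift px",np.round(cv2.phaseCorrelate(x,y)[0],2),"mean diff",round(float(abs(x-y).mean()),2))
h=lambda F,f:cv2.resize(F[170:400,190:440],None,fx=1.6,fy=2.4)
cv2.imwrite('pics/k.png',np.hstack([h(J,0),h(I,0)]))
E
python3 lid.py; sed 's/"scene"/"top"/' lid.py|python3 -
```

```text
door shift px [-0.81  0.08] mean diff 17.64
handle shift px [-0.65  0.1 ] mean diff 14.82
roof shift px [ 0.04 -0.02] mean diff 0.28
lid angle 0.01281235039220399 z mid 0.060630153452199395 n 1399
t 33.1 offset [ 0.83 20.2  14.5 ] turn 0.11 F [-0.1 -1.5 -0.4] w 0.0004
lid angle 0.009062529406837497 z mid 0.06169677062144284 n 2293
t 33.2 offset [ 0.84 20.09 14.52] turn 0.06 F [ 0.4 -0.2 -0.6] w 0.0006
```

View pics/k.png

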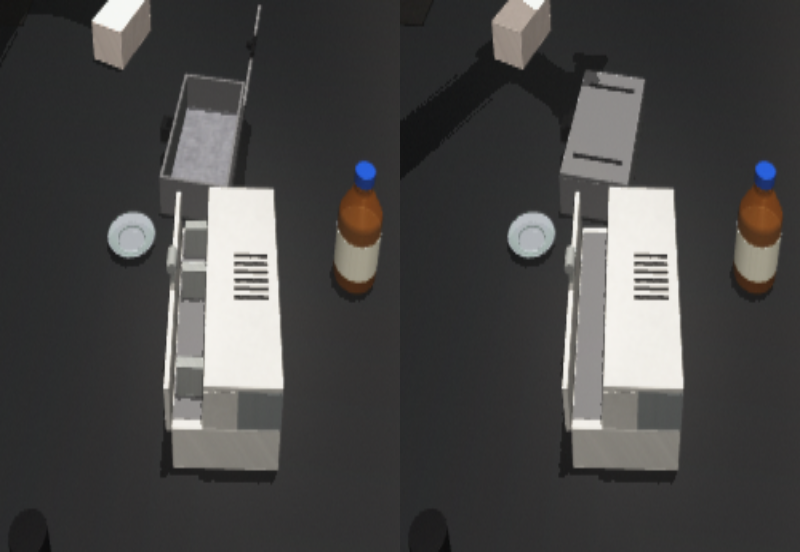

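All three modules are under the shut lid, and the bystanders are where they were. The door's picture shift of -0.7 px could mean about 0.02–0.03 rad still open, so I give it a push at the handle.

```bash
python3 -c "
from h import *
go(mag(-.05,0,.2),MY)"
```

```text
t 33.2 offset [ 0.88 55.3   3.95] turn -6.34 F [ 0.4 -0.2 -0.6] w 0.0006
```

Call:
{"fn": "send_rows", "kwargs": {
  "motion": [
    {"offset":[0.9,35,3.5],"turn":-6.3},
    {"offset":[0.9,35,3.5],"turn":-6.3},
    {"offset":[0.9,35,3.5],"turn":-6.3},
    {"offset":[0.9,35,3.5],"turn":-6.3},
    {"offset":[0.9,35,3.5],"turn":-6.3},
    {"offset":[0.9,35,3.5],"turn":-6.3},
    {"offset":[0.9,35,3.5],"turn":-6.3},
    {"offset":[0.9,35,3.5],"turn":-6.3}
  ]
}}

```text
t: 34.0
eef_pos: [0.4702, 0.0233, 0.3633]
ee_rot: [3.141, 0.001, 0.08]
force: [0.1, 0.5, 0.0]
width: 0.0001
```

Call:
{"fn": "send_rows", "kwargs": {
  "motion": [
    {"offset":[-2.2,20.1,0],"turn":0},
    {"offset":[-2.2,20.1,0],"turn":0},
    {"offset":[-2.2,20.1,0],"turn":0},
    {"offset":[-2.2,20.1,0],"turn":0},
    {"offset":[-2.2,20.1,0],"turn":0},
    {"offset":[-2.2,20.1,0],"turn":0}
  ]
}}

```text
t: 34.6
eef_pos: [0.4663, -0.1751, 0.3636]
ee_rot: [-3.142, -0.0, 0.081]
force: [0.1, 0.2, -0.3]
width: 0.0003
```

```bash
python3 -c "
from h import *
go(mag(-.05,0,.142),MY)"
```

```text
t 34.6 offset [ 0.1  -0.11  6.26] turn -0.35 F [ 0.1  0.2 -0.3] w 0.0003
```

Call:
{"fn": "send_rows", "kwargs": {
  "motion": [
    {"offset":[0,-0.1,4],"turn":0},
    {"offset":[0,-0.1,6.2],"turn":0},
    {"offset":[0,-0.1,6.2],"turn":0},
    {"offset":[1,-0.1,6.2],"turn":0},
    {"offset":[2,-0.1,6.2],"turn":0},
    {"offset":[2.4,-0.1,6.2],"turn":0},
    {"offset":[2.6,-0.1,6.2],"turn":0}
  ]
}}

```text
t: 35.3
eef_pos: [0.4939, -0.1699, 0.3021]
ee_rot: [3.142, -0.0, 0.086]
force: [-4.6, 1.6, 3.9]
width: 0.0005
```

Call:
{"fn": "send_rows", "kwargs": {
  "motion": [
    {"offset":[0.1,0,0],"turn":0},
    {"offset":[0.2,0,0],"turn":0}
  ]
}}

```text
t: 35.5
eef_pos: [0.4943, -0.17, 0.3015]
ee_rot: [-3.141, 0.002, 0.085]
force: [-8.7, 0.2, 7.2]
width: 0.0004
```

Call:
{"fn": "send_rows", "kwargs": {
  "motion": [
    {"offset":[0.1,0,0],"turn":0},
    {"offset":[0.2,0,0],"turn":0}
  ]
}}

```text
t: 35.7
eef_pos: [0.495, -0.17, 0.3013]
ee_rot: [-3.141, 0.006, 0.085]
force: [-13.5, 1.1, 11.6]
width: 0.0003
```

```bash
python3 -c "
from h import *
go(mag(-.022,0,.142),MY)"
```

```text
t 35.7 offset [-0.01  0.14  0.03] turn -0.14 F [-13.5   1.1  11.6] w 0.0003
```

At 13.5 N, well over the 4 N that moves the door, it hardly yields, so it stands at its stop. I back off and re-check.

Call:
{"fn": "send_rows", "kwargs": {
  "motion": [
    {"offset":[-3,0,0],"turn":0},
    {"offset":[-4,0,-4],"turn":0},
    {"offset":[-4,0,-9],"turn":0},
    {"offset":[-4,-5,-9],"turn":0},
    {"offset":[-4,-10,-9],"turn":0},
    {"offset":[-4,-15,-9],"turn":0},
    {"offset":[-4,-20,-9],"turn":0},
    {"offset":[-4,-25,-9],"turn":0}
  ]
}}

```text
t: 36.5
eef_pos: [0.4355, 0.0778, 0.3922]
ee_rot: [-3.14, -0.002, 0.085]
force: [1.5, -1.0, 0.5]
width: 0.0001
```

Call:
{"fn": "send_rows", "kwargs": {
  "motion": [
    {"offset":[0,-25,-4],"turn":0},
    {"offset":[0,-25,-4],"turn":0},
    {"offset":[0,-25,-4],"turn":0},
    {"offset":[0,-25,-4],"turn":0},
    {"offset":[0,-25,-4],"turn":0},
    {"offset":[0,-25,-4],"turn":0},
    {"offset":[0,-25,-4],"turn":0}
  ]
}}

```text
t: 37.2
eef_pos: [0.4145, 0.3264, 0.4312]
ee_rot: [-3.141, -0.0, 0.088]
force: [0.3, -0.8, -0.2]
width: 0.0003
```

```bash
python3 - <<'E'
from h import *
I=grab_frame('scene')['frame'];J=cv2.imread('pics/scene0.png')
for nm,(a,b,c,d) in dict(doorL=(290,345,288,300),handle=(268,292,290,304),roof=(250,340,322,362)).items():
    x=cv2.cvtColor(J[a:b,c:d],6).astype(np.float32);y=cv2.cvtColor(I[a:b,c:d],6).astype(np.float32)
    print(nm,"shift px",np.round(cv2.phaseCorrelate(x,y)[0],2),"mean diff",round(float(abs(x-y).mean()),2))
# outer edge of the door (dark to white) per row, sub-pixel
def edge(F,r):
    g=cv2.cvtColor(F,6)[r,285:310].astype(float); i=np.argmax(np.diff(g)>40); return 285+i+(110-g[i])/(g[i+1]-g[i])
print("edge shift px",np.round([edge(I,r)-edge(J,r) for r in range(300,345,5)],2))
s=get_state();print(s["t"],s["eef_pos"],s["force"])
E
python3 lid.py; sed 's/"scene"/"top"/' lid.py|python3 -
```

```text
doorL shift px [0.53 0.3 ] mean diff 13.76
handle shift px [1.56 0.02] mean diff 12.32
roof shift px [ 0.02 -0.  ] mean diff 0.3
edge shift px [ 0.86  0.16  0.87  0.18  0.9   0.34  0.89  0.49 -0.09]
37.25 [0.4145173  0.32522864 0.43115152] [-0.55411448 -0.36019945 -0.17043412]
lid angle 0.01090350200861354 z mid 0.060689556399377294 n 1383
t 37.3 offset [ 4.77 15.09 17.82] turn 6.29 F [-0.3 -0.7 -0.2] w 0.0006
lid angle 0.01106277533471063 z mid 0.061765769148256607 n 2365
t 37.4 offset [ 4.77 15.05 17.83] turn 6.26 F [-0.   0.1  0.2] w 0.0004
```

```bash
python3 -c "
from station import *
print(job_done())"
```

```text
the job is handed in; nothing more can be done
None
```

The magazine is empty, all three modules are in the storage case, and both the lid and the magazine's door are shut. I handed the job in at about 37 s of the 210 s; it reports no verdict.

- **Modules:** three were present, and place 3 was empty. I folded the door down to about 1.45 rad, drew each module out forwards and stood them side by side in the case. The last picture taken with the lid open showed all three upright inside.
- **Lid:** I pushed it over from behind and pressed it twice at about 25 N. In between, the cameras read 0.016–0.03 rad, close to the 0.03 limit. Contact with the fingers put it within about 0.012 rad. After the second press both cameras read 0.011 rad.
- **Door:** after I folded it up with the handle held, pictures suggested it might still stand 0.02–0.03 rad open. I pushed the handle with 13.5 N until it yielded no further. Its edge now sits slightly further shut than in the starting picture (+0.5 px).
- **Bystanders:** the bottle, carton and dish looked unmoved in a picture compared with the start. The pot was only partly in view. I did not measure any of them at the end.
- **Disturbances:** I saw no grip slackening and no knocked module. The arm was clear of everything and read no contact force at hand-in.

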